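Rock the marble out of a bottle neck, then sort the bottle

ROBOT

A 6-joint arm with a two-finger parallel gripper is mounted at the origin on the work surface. World frame = base frame: x ahead of the robot, y to its left, z up, the work surface at z = 0. Lengths are in m, angles in rad, forces in N, time in s.
With the tool pointing down it reaches from about 0.3 to 0.875 m from the base axis. Payload 6.4 kg.
Tool frame: the origin (TCP) lies at the very end of the fingers, on their centre line; the grasp point (between the pads) lies 19 mm behind it; z points along the fingers, y is the line along which they close (so a half turn about z gives the same grasp; the last joint's range is limited). The gripper opens to 85 mm and grips with 20 to 120 N. Pads are 22 mm wide; open, the fingers measure 114 mm over their backs; the gripper's body (76 mm by 85 mm) begins 54 mm behind the grasp point. The pads swing forward as they close: fully open they stand 13 mm farther back than shut.
Start: joints at [0.954, 0.181, 1.607, -0, 1.354, -0.206], TCP at [0.23, 0.527, 0.231] pointing down, gripper open.
Joint ranges: [-2.99, 2.99], [-0.89, 2.07], [0.3, 2.58], [-1.14, 4.28], [0, 2.63], [-3.12, 3.12]. Speed limits (rad/s): [2.57, 2.57, 3.01, 3.14, 3.14, 3.14].

INTERFACE

Orientations are given as a unit quaternion [w, x, y, z].
In Python, from bench import ctrl, camera, calibration, order, outline_of gives the robot as it stands.
- The arm moves only by the tool move_arm, never from a script. Its argument "series" is a list that holds one entry, the list of rows, each a list of 5 numbers: the opening, from 0 (shut) to 1 (fully open), then the shift along the tool's x, y, z in mm, then the turn about the tool's z in rad. A call has exactly 10 rows; each row is the pose to reach, as a shift and turn from the pose commanded when the call began, along the tool's axes at that moment; what a row does not reach only later rows make up. A row lasts 1/12 s, in which the tool goes at most 41.7 mm and 7.16 degrees, less where a joint would pass 70% of its speed; a pose out of reach is approached as far as the arm can. A call with a gripper value outside its range is refused whole. The fingers move at their own pace and stop on an object; the grip force is fixed at half the most. Time passes only in rows, so rows that repeat a pose let the fingers close, or fill a call up. It gives the time, the measured TCP pose, the force, the opening and the grip force at its end, in the units of the state.
- ctrl.get_obs(): the state, without advancing time (a new reading comes with each control period).
- camera(name): name is "scene" or "side" or "wrist"; returns (picture, depth): 400x640x3 uint8, blue, green, red; 400x640 float32, m along the optical axis (not along the pixel's ray), 0 where there is no reading.
- calibration(name): a dict with "intrinsics" (3x3 intrinsics, pixels), "rvec" (rotation vector, rad) and "tvec" (3), from world to camera coordinates, as OpenCV has them. Camera axes: x right, y down, z forward; pixel columns grow to the right and rows downward; lengths in m; the calibration is good to about 2 mm. A picture is of the moment at which its call begins: read the wrist's pose just before it. calibration takes no time and is no camera call; for the wrist camera it gives the pose at the moment of the call.
- order.hand_in(): hands the job in; it is judged then, once.
Trained networks look in the newest picture that a camera, given by its name, has taken for a name from the list of things; names that differ only in an ending like _2 or _b are one class to them, and where a whole thing is asked for, a point or a joint stands for the part that bears it (a point fixed in the world has none). Each returns a list of dicts, best first, with "conf" (0 to 1); they miss things now and then, are a little off and sometimes report something else, mostly with a low value. They report only what shows in the picture. A call takes as long as a camera call. They do not tell look-alikes from the thing itself.
- outline_of(target, camera): "region" (400x640 bool, what is visible of it) and "bbox" ([centre column, centre row, width, height] in pixels, round what is visible of it).
The state is a dict: "time_s": time; "q": joint angles; "dq": joint speeds; "joint_efforts": joint torques, N m; "eef_pos": TCP position; "eef_rot": TCP orientation; "wrist_force": force on the tool from outside, world axes, zero at the start; "torque": the same for the moment, N m; "opening": opening from 0.0 (shut) to 1.0 (fully open); "grasp_force": force on a finger pad.
Only numpy, scipy, OpenCV 4.12 (cv2) and the standard library are available. Lean on these libraries where they do the work, as an engineer would, in place of code of your own. Each camera call takes 0.05 s, during which the arm holds its last target. There are 200 camera calls.

TASK

A marble is caught behind the two dents in the neck of the flat clear bottle. Take the bottle, hold its neck down over the aluminium tray and rock it side to side until the marble has come out and lies in the tray, then lay the empty bottle on its broad face in the top tier of the translucent stack. Leave the other bottles, the can, the jar and the shard where they are.

Things in the scene. Friction and masses are not known exactly. Their poses are not given: they have to be found in the camera images.
- bottle: Open flat clear pale-blue plastic bottle, 0.13 kg, lying, neck roughly to the robot. Stiff body 110 long (x -55 to 55) x 66 wide (y) x 46 high, blue band near the base; grip across the 66. Neck at -x: rectangular, 48 x 32 outside, 42 wide x 26 high inside, from a blue plate at x = -68 (no way into the body) to the mouth at x = -132. Origin: underside, mid-body; z up as it lies.
- dent_1 (a point): Foot of the first blue dent, on the neck's -y inner wall (bottle x -98): full height, 4 mm thick, reaches 16 mm in, leaning 15 degrees back to the body, so with the neck down it pockets the marble. With the neck 30 to 40 degrees down, roll the bottle about its length, +y side some 30 degrees down, for a second: the marble rolls round it to dent_2.
- dent_2 (a point): Foot of the second blue dent, on the +y inner wall (bottle x -124), shaped like the first and mirrored. It pockets the marble next; with the neck still down, roll the bottle the other way, -y side some 30 degrees down, and the marble rolls round it and out of the mouth.
- bottle_mid (a point): Centre of the bottle's body, 23 mm above its underside when it lies; axes as the bottle's.
- bottle_mouth (a point): Centre of the open mouth of the neck, 132 mm from bottle_mid along -x.
- marble_center (a point): Centre of the orange marble, 22 mm diameter, about 14 g; at the start it lies in the neck behind the first dent, at the -y wall. Sticky, it rolls only on slopes above some 10 degrees; jerky level carrying can shake it past a dent, carrying it neck down keeps it pocketed.
- tray_floor (a point): Centre of the inner floor of the open aluminium catch tray, 3 mm above the bench; inside 204 (x) x 174 (y) mm, walls 30 mm high overall, 3 mm thick. The tray does not move.
- tier_floor (a point): Centre of the inner floor of the top tier of the stack of three translucent trays, 64 mm above the bench; inside 280 (x) x 210 (y) mm, its walls rise 26 mm above this floor, 4 mm thick. The stack does not move. Stack and tray change sides from start to start.
- amber_bottle: Bystander: standing amber beer bottle, 60 mm diameter, 225 high; origin under its centre.
- detergent: Bystander: white detergent bottle with blue cap, 76 mm diameter, 200 high; origin under its centre.
- shard: Bystander: white ceramic mug shard, about 90 x 45 x 46 mm; origin on its underside.
- can: Bystander: green drinks can, 66 mm diameter, 115 high; origin under its centre.
- jar: Bystander: glass jar with red lid, 80 mm diameter, 110 high; origin under its centre.
- marble: The same marble; its origin turns with it, so use marble_center for its place.
Things that resemble listed ones, but are neither listed nor needed, are in the scene too. Of the things that look like the bottle, take the one that is farthest to the robot's left at the start.

How it is judged:
By the outcome, as a careful person would: the job done as asked, in the order asked, and still so for the second after the job is handed in, with the robot touching nothing.
It also fails if it takes over 64 s, if anything falls off the work surface, if the arm or the gripper's body presses on something with over 40 N, if the wrist force passes 120 N, or if a joint passes its speed limit or range.

## Working session

There is one attempt and no reset: what is moved stays moved. The work goes in short steps, Python scripts to look and compute and a tool call to move; the robot and the scene stay as the last step left them, time stands still between calls to the robot, and variables do not carry over. Pictures are saved under pics/ and viewed, at most 10 in all, crops included, and the job is handed in when it is done.

Besides the shell and the picture viewer there is one more tool, called after ">>>" as name(argument=value, ...) on one line, values as JSON. move_arm: Moves the arm, as the interface text tells. Its arguments: {"type":"object","properties":{"series":{"type":"array","items":{"type":"array","items":{"type":"array","items":{"type":"number"}}}}},"required":["series"]}

```bash
ls -la; mkdir -p pics; cat > h.py <<'E'
import numpy as np, cv2
from bench import ctrl, camera, calibration, order, outline_of
def cal(n):
    c=calibration(n);K=np.array(c["intrinsics"]);R=cv2.Rodrigues(np.array(c["rvec"],float))[0];return K,R,np.array(c["tvec"],float).ravel()
def w(n,u,v,d,c=None):
    K,R,t=c or cal(n);p=np.linalg.inv(K)@np.array([u,v,1.])*d;return R.T@(p-t)
def px(n,P,c=None):
    K,R,t=c or cal(n);q=K@(R@np.array(P)+t);return q[:2]/q[2]
def plane(n,u,v,z,c=None):
    K,R,t=c or cal(n);o=-R.T@t;r=R.T@np.linalg.inv(K)@np.array([u,v,1.]);return o+r*(z-o[2])/r[2]
E
python3 - <<'E'
from h import *
o=ctrl.get_obs()
for k in o: print(k,np.round(o[k],3))
ims=[]
for n in("scene","side","wrist"):
    im,d=camera(n);cv2.imwrite(f"pics/{n}0.png",im);np.savez(f"/tmp/{n}0.npz",im=im,d=d)
    K,R,t=cal(n);print(n,K[0,0],np.round(-R.T@t,3),np.round(R[2],2))
    for k in("bottle","tray_floor","tier_floor","marble","amber_bottle","detergent","shard","can","jar"):
        for r in outline_of(k,n)[:5]:
            g=r["region"]&(d>0);
            if g.sum()==0: continue
            vv,uu=np.nonzero(g);P=np.array([w(n,a,b,d[b,a]) for a,b in zip(uu[::20],vv[::20])]) 
            print(n,k,round(r["conf"],2),np.round(r["bbox"]),np.round(np.median(P,0),3) if len(P) else"",)
E
```

```text
total 12
drwxr-xr-x  3 agent agent 4096 Dec  2 21:47 .
drwxr-xr-x 23 root  root  4096 Dec  2 21:47 ..
drwxr-xr-x  2 agent agent 4096 Dec  2 21:47 pics
time_s 0.0
q [ 0.954  0.182  1.608 -0.     1.354 -0.206]
dq [-0.001 -0.    -0.001 -0.001  0.    -0.   ]
joint_efforts [-0.0000e+00 -4.4489e+01 -3.5133e+01 -0.0000e+00  9.0000e-03 -0.0000e+00]
eef_pos [0.229 0.527 0.23 ]
eef_rot [-0.     0.204  0.979 -0.001]
wrist_force [0.181 0.229 0.222]
torque [ 0.005 -0.009  0.   ]
grasp_force 0.0
opening 1.003
scene 514.4764836981794 [ 1.673 -0.456  0.888] [-0.78  0.31 -0.54]
scene bottle 0.92 [320. 214.  38.  39.] [ 0.513 -0.045  0.042]
scene bottle 0.56 [197. 177.  61.  28.] [ 0.2   -0.302  0.04 ]
scene tier_floor 0.88 [207. 234.  93. 101.] [ 0.559 -0.353  0.065]
scene tier_floor 0.3 [315. 213.  30.  43.] [ 0.535 -0.043  0.042]
scene amber_bottle 0.58 [269. 250.  27.  86.] [ 0.758 -0.24   0.114]
scene detergent 0.71 [323. 248.  33.  79.] [ 0.793 -0.112  0.105]
scene shard 0.63 [363. 260.  38.  33.] [0.752 0.009 0.008]
scene shard 0.3 [429. 185.  82.  47.] [0.506 0.372 0.008]
scene can 0.63 [437. 
[... 329 characters left out ...]
0.313  0.043]
side tray_floor 0.81 [273. 170.  91.  45.] [0.514 0.369 0.01 ]
side tier_floor 0.95 [440. 309. 203. 144.] [ 0.493 -0.37   0.064]
side amber_bottle 0.62 [274. 170.  95.  42.] [0.524 0.366 0.01 ]
side amber_bottle 0.57 [486. 210.  32.  86.] [ 0.722 -0.249  0.128]
side amber_bottle 0.4 [440. 310. 200. 143.] [ 0.488 -0.371  0.064]
side detergent 0.69 [451. 193.  38.  82.] [ 0.746 -0.124  0.095]
side shard 0.7 [415. 202.  23.  28.] [0.759 0.005 0.008]
side can 0.83 [369. 157.  18.  42.] [0.744 0.21  0.093]
side jar 0.67 [414. 202.  24.  24.] [0.741 0.007 0.008]
side jar 0.24 [353. 228.  82.  37.] [ 0.521 -0.049  0.039]
wrist 281.52265590817507 [0.157 0.558 0.373] [ 0.28 -0.12 -0.95]
```

View pics/scene0.png

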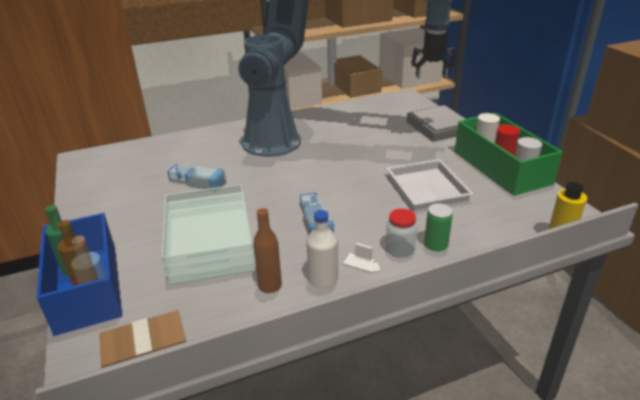

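View pics/side0.png

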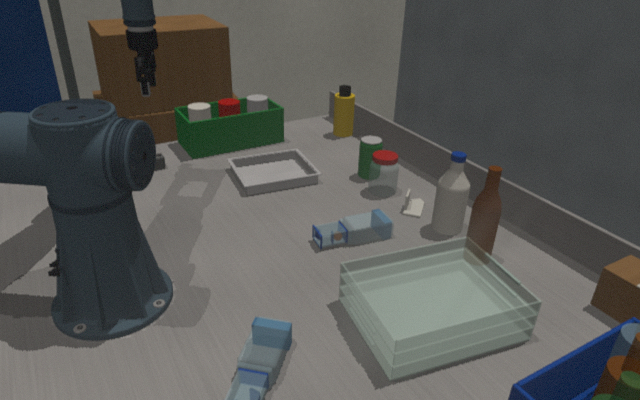

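```bash
python3 - <<'E'
from h import *
for n in("scene","side"):
    z=np.load(f"/tmp/{n}0.npz");d=z["d"];c=cal(n)
    camera(n)
    for nm in("bottle","tray_floor","tier_floor"):
      for r in outline_of(nm,n)[:2]:
        g=r["region"]; H={"bottle":.035,"tray_floor":.003,"tier_floor":.064}[nm]
        if nm=="tier_floor": H=.09
        if nm=="tray_floor": H=.03
        ct=max(cv2.findContours(g.astype(np.uint8),0,2)[0],key=cv2.contourArea)[:,0]
        P=np.array([plane(n,u,v,H,c)[:2] for u,v in ct]).astype(np.float32)
        (cx,cy),(a,b),ang=cv2.minAreaRect(P)
        print(n,nm,round(r["conf"],2),np.round([cx,cy,a,b,ang],3),np.round([P.min(0),P.max(0)],3).tolist())
    if n=="side":
      im=z["im"];crops=[]
      for (u,v) in((353,230),(256,355)):
        crops.append(cv2.resize(im[v-45:v+45,u-60:u+60],None,fx=3.3,fy=5*.66,interpolation=2))
      cv2.imwrite("pics/crop1.png",np.hstack(crops))
K,R,t=cal("side")
for u,v,h in((315,240,.02),(345,233,.03),(390,222,.04),(372,212,.046)): print(plane("side",u,v,h))
E
```

```text
scene bottle 0.68 [ 5.2900e-01 -3.6000e-02  6.5000e-02  1.9400e-01  7.6861e+01] [[0.4309999942779541, -0.08399999886751175], [0.6179999709129333, 0.003000000026077032]]
scene bottle 0.67 [ 0.189 -0.314  0.207  0.127 54.921] [[0.08299999684095383, -0.39500001072883606], [0.2759999930858612, -0.22200000286102295]]
scene tray_floor 0.8 [ 0.523  0.35   0.212  0.266 82.757] [[0.38199999928474426, 0.2329999953508377], [0.6620000004768372, 0.4699999988079071]]
scene tier_floor 0.69 [ 0.56  -0.347  0.221  0.401 80.674] [[0.35199999809265137, -0.4699999988079071], [0.7720000147819519, -0.20999999344348907]]
scene tier_floor 0.32 [ 6.0100e-01 -6.3000e-02  6.1000e-02  1.7800e-01  7.7286e+01] [[0.5109999775886536, -0.1080000028014183], [0.6830000281333923, -0.027000000700354576]]
side bottle 0.66 [ 5.2700e-01 -4.8000e-02  1.3000e-01  2.1000e-01  8.2946e+01] [[0.4180000126361847, -0.11900000274181366], [0.6370000243186951, 0.010999999940395355]]
side bottle 0.63 [ 0.178 -0.304  0.185  0.076 50.572] [[0.09399999678134918, -0.38199999928474426], [0.2529999911785126, -0.21400000154972076]]
side tray_floor 0.95 [ 0.506  0.338  0.249  0.233 82.565] [[0.3779999911785126, 0.20499999821186066], [0.6299999952316284, 0.4729999899864197]]
side tray_floor 0.65 [ 5.3200e-01 -4.5000e-02  1.2700e-01  2.1600e-01  8.6628e+01] [[0.4230000078678131, -0.11100000143051147], [0.6430000066757202, 0.017999999225139618]]
side tier_floor 0.86 [ 0.483 -0.368  0.289  0.335 80.671] [[0.296999990940094, -0.5210000276565552], [0.6660000085830688, -0.210999995470047]]
[ 0.43510038 -0.02760117  0.02      ]
[ 0.50305833 -0.04786026  0.03      ]
[ 0.61446474 -0.07028523  0.04      ]
[ 0.59762383 -0.01997438  0.046     ]
```

View pics/crop1.png

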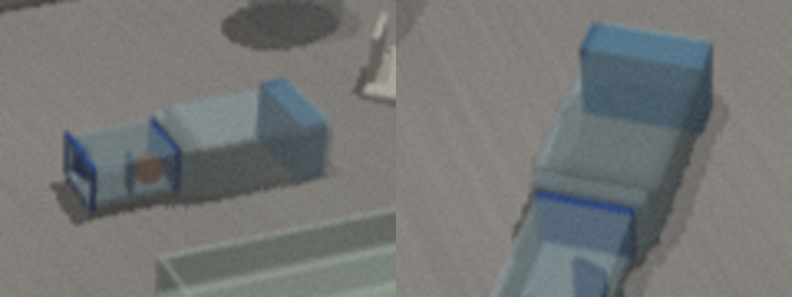

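>>> move_arm(series=[[[1, -515, -405, 0, -0.18], [1, -515, -405, 0, -0.18], [1, -515, -405, 0, -0.18], [1, -515, -405, 0, -0.18], [1, -515, -405, 0, -0.18], [1, -515, -405, 0, -0.18], [1, -515, -405, 0, -0.18], [1, -515, -405, 0, -0.18], [1, -515, -405, 0, -0.18], [1, -515, -405, 0, -0.18]]])

```text
time_s: 2.73
eef_pos: [0.4266, 0.1604, 0.2317]
eef_rot: [0.001, 0.115, 0.993, 0.0]
wrist_force: [1.5, -0.1, 0.2]
opening: 0.994
grasp_force: 0.0
```

>>> move_arm(series=[[[1, -148, -181, 0, 0], [1, -148, -181, 0, 0], [1, -148, -181, 0, 0], [1, -148, -181, 0, 0], [1, -148, -181, 0, 0], [1, -148, -181, 0, 0], [1, -148, -181, 0, 0], [1, -148, -181, 0, 0], [1, -148, -181, 0, 0], [1, -148, -181, 0, 0]]])

```text
time_s: 3.57
eef_pos: [0.5282, -0.0466, 0.2312]
eef_rot: [-0.0, 0.115, 0.993, 0.0]
wrist_force: [1.0, -0.5, 0.1]
opening: 1.0
grasp_force: 0.0
```

```bash
python3 - <<'E'
from h import *
c=cal("wrist");o=ctrl.get_obs();im,d=camera("wrist");np.savez("/tmp/w1.npz",im=im,d=d,K=c[0],R=c[1],t=c[2]);cv2.imwrite("pics/w1.png",im)
print(o["eef_pos"],o["eef_rot"],o["q"])
for nm in("bottle","marble","tier_floor"):
  for r in outline_of(nm,"wrist")[:2]:
    print(nm,round(r["conf"],2),np.round(r["bbox"]))
    if nm=="bottle":
        g=r["region"];ct=max(cv2.findContours(g.astype(np.uint8),0,2)[0],key=cv2.contourArea)[:,0]
        P=np.array([plane("wrist",u,v,.023,c)[:2] for u,v in ct]).astype(np.float32);print(np.round(cv2.minAreaRect(P)[0]+cv2.minAreaRect(P)[1]+(cv2.minAreaRect(P)[2],),3))
        vv,uu=np.nonzero(g&(d>0));print(np.percentile([w("wrist",a,b,d[b,a],c)[2] for a,b in zip(uu[::9],vv[::9])],[5,50,95]))
E
```

```text
[ 0.5281593  -0.04663303  0.23120713] [-2.15587092e-04  1.14553274e-01  9.93417066e-01  1.83810480e-04] [-3.12279408e-01  8.09622775e-02  1.71882612e+00  2.83245046e-04
  1.34229919e+00 -1.65352935e+00]
bottle 0.94 [328. 169.  62. 153.]
[ 5.3900e-01 -3.4000e-02  7.2000e-02  1.9700e-01  8.1768e+01]
[0.03767736 0.04387718 0.04649531]
tier_floor 0.73 [100. 210. 201. 255.]
```

View pics/w1.png

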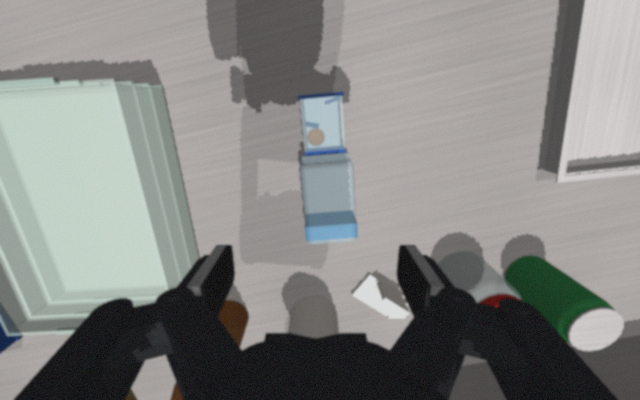

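```bash
python3 - <<'E'
from h import *
z=np.load("/tmp/w1.npz");c=(z["K"],z["R"],z["t"]);print(-c[1].T@c[2])
f=lambda u,v,h:np.round(plane("wrist",u,v,h,c),4)
for nm,u,v,h in(("baseL",307,242,.046),("baseR",357,240,.046),("bodyL",301,160,.046),("bodyR",350,158,.046),("mouthL",299,97,.039),("mouthR",343,94,.039),("plateL",303,154,.039),("plateR",347,151,.039),("marble",315,136,.018)): print(nm,f(u,v,h))
for nm,u,v,h in(("stack TR out",158,84,.09),("stack right edge low",196,250,.09),("tierTL",0,90,.09),("tray in BL",567,172,.003),("tray top out BL",539,178,.03),("tray bottom edge",630,170,.03)): print(nm,f(u,v,h))
E
python3 - <<'E'
import cv2
im=cv2.imread("pics/w1.png");cv2.imwrite("pics/w1c.png",cv2.resize(im[80:330,0:380],None,fx=2.1,fy=2.1,interpolation=2))
E
```

```text
[ 0.45121921 -0.02875184  0.37326259]
baseL [ 0.6146 -0.078   0.046 ]
baseR [ 0.6265 -0.0146  0.046 ]
bodyL [ 0.5089 -0.0595  0.046 ]
bodyR [ 0.5197 -0.003   0.046 ]
mouthL [ 0.4401 -0.045   0.039 ]
mouthR [0.4483 0.0038 0.039 ]
plateL [ 0.5037 -0.0561  0.039 ]
plateR [ 0.5121 -0.0043  0.039 ]
marble [ 0.4885 -0.0379  0.018 ]
stack TR out [ 0.4004 -0.1687  0.09  ]
stack right edge low [ 0.5738 -0.1957  0.09  ]
tierTL [ 0.3713 -0.3163  0.09  ]
tray in BL [0.6141 0.2815 0.003 ]
tray top out BL [0.6022 0.2249 0.03  ]
tray bottom edge [0.6175 0.3353 0.03  ]
```

View pics/w1c.png

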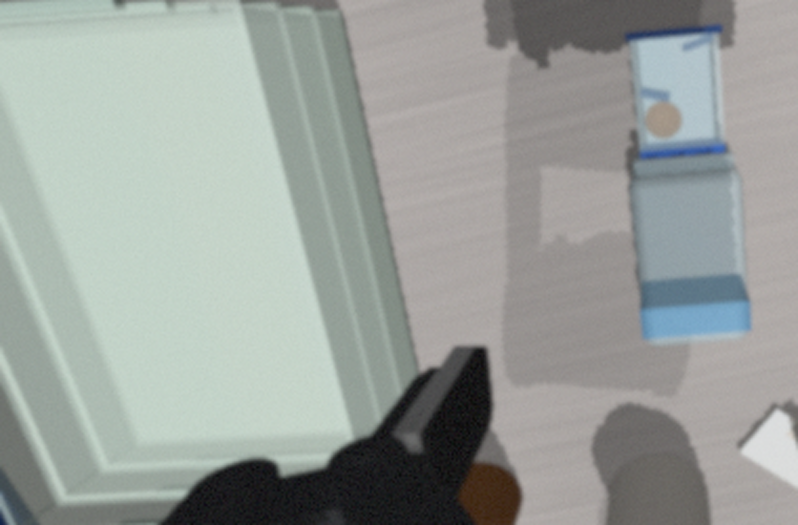

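>>> move_arm(series=[[[1, -57, 18, 10, -0.065], [1, -57, 18, 40, -0.065], [1, -57, 18, 80, -0.065], [1, -57, 18, 120, -0.065], [1, -57, 18, 160, -0.065], [1, -57, 18, 190, -0.065], [1, -57, 18, 205, -0.065], [1, -57, 18, 215, -0.065], [1, -57, 18, 222, -0.065], [1, -57, 18, 222, -0.065]]])

```text
time_s: 4.6
eef_pos: [0.588, -0.0429, 0.0086]
eef_rot: [-0.0, 0.083, 0.997, 0.0]
wrist_force: [-0.9, 1.6, 0.5]
opening: 0.998
grasp_force: 0.0
```

>>> move_arm(series=[[[0.6, 0, 0, 0, 0], [0.5, 0, 0, 0, 0], [0.3, 0, 0, 0, 0], [0.3, 0, 0, 0, 0], [0.3, 0, 0, 0, 0], [0.3, 0, 0, 0, 0], [0.3, 0, 0, 0, 0], [0.3, 0, 0, 0, 0], [0.3, 0, 0, 0, 0], [0.3, 0, 0, 0, 0]]])

```text
time_s: 5.43
eef_pos: [0.5899, -0.0437, 0.0113]
eef_rot: [0.002, 0.083, 0.997, -0.0]
wrist_force: [0.1, 1.2, 6.8]
opening: 0.763
grasp_force: 67.4
```

```bash
python3 - <<'E'
from h import *
a,_=camera("side");b,_=camera("wrist");cv2.imwrite("pics/g1.png",np.hstack([cv2.resize(a[130:330,220:480],(520,400)),cv2.resize(b,(280,175)).copy() if 0 else cv2.resize(b[0:400,160:440],(280,400))]))
o=ctrl.get_obs();print(o["eef_pos"],o["opening"],o["grasp_force"],o["wrist_force"])
E
```

```text
[ 0.58994651 -0.04369663  0.01133869] 0.7632043271948139 67.43912100791931 [-0.1705903  -0.07971858  6.57833771]
```

View pics/g1.png

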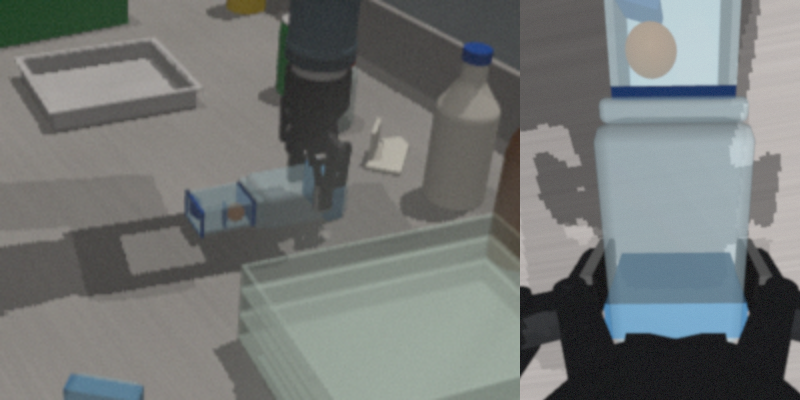

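```bash
python3 - <<'E'
from h import *
z=np.load("/tmp/w1.npz");c=(z["K"],z["R"],z["t"])
f=lambda u,v,h:np.round(plane("wrist",u,v,h,c)[:2],3)
print("near right corner top",f(114,82,.09),f(114,82,.064),"bottom",f(163,85,0),"edge top",f(167,287,.09),f(167,287,.064),"edge bottom",f(198,247,0))
s=lambda n,u,v,h:np.round(plane(n,u,v,h)[:2],3)
print("side: near-left-of-image corner top (342,262)",s("side",342,262,.09),"right (531,296)",s("side",531,296,.09),"far (463,243)",s("side",463,243,.09),"front(380,332)",s("side",382,338,.09))
print("scene corners",s("scene",245,187,.09),s("scene",170,194,.09),s("scene",252,258,.09),s("scene",163,263,.09))
print("tray side",s("side",228,164,.03),s("side",299,152,.03),s("side",318,178,.03),s("side",240,187,.03))
print("tray scene",s("scene",388,172,.03),s("scene",442,161,.03),s("scene",469,189,.03),s("scene",407,203,.03))
E
```

```text
near right corner top [ 0.389 -0.208] [ 0.384 -0.225] bottom [ 0.387 -0.208] edge top [ 0.612 -0.246] [ 0.627 -0.266] edge bottom [ 0.609 -0.244]
side: near-left-of-image corner top (342,262) [ 0.389 -0.209] right (531,296) [ 0.628 -0.452] far (463,243) [ 0.642 -0.271] front(380,332) [ 0.336 -0.409]
scene corners [ 0.408 -0.202] [ 0.356 -0.41 ] [ 0.725 -0.27 ] [ 0.657 -0.47 ]
tray side [0.402 0.43 ] [0.629 0.413] [0.591 0.228] [0.377 0.278]
tray scene [0.416 0.268] [0.427 0.466] [0.607 0.444] [0.597 0.233]
```

>>> move_arm(series=[[[0.3, 0, 0, -8, 0], [0.3, 1, -2, -20, 0.02], [0.3, 4, -12, -36, 0.06], [0.3, 10, -28, -52, 0.12], [0.3, 18, -52, -68, 0.19], [0.3, 27, -80, -82, 0.27], [0.3, 36, -106, -94, 0.35], [0.3, 43, -128, -104, 0.43], [0.3, 49, -145, -111, 0.51], [0.3, 53, -157, -114, 0.58]]])

```text
time_s: 6.37
eef_pos: [0.5096, -0.1915, 0.1257]
eef_rot: [0.001, 0.367, 0.93, -0.0]
wrist_force: [0.4, 0.4, -1.7]
opening: 0.765
grasp_force: 66.8
```

>>> move_arm(series=[[[0.3, -1, -5, 0, 0.08], [0.3, -2, -8, 0, 0.18], [0.3, -3, -11, 0, 0.29], [0.3, -3, -12, 0, 0.4], [0.3, -3, -12, 0, 0.51], [0.3, -3, -12, 0, 0.62], [0.3, -3, -12, 0, 0.73], [0.3, -3, -12, 0, 0.83], [0.3, -3, -12, 0, 0.92], [0.3, -3, -12, 0, 0.99]]])

```text
time_s: 7.2
eef_pos: [0.5039, -0.2003, 0.1242]
eef_rot: [0.0, 0.765, 0.644, -0.0]
wrist_force: [-0.1, 0.3, -1.5]
opening: 0.763
grasp_force: 66.8
```

```bash
python3 - <<'E'
from h import *
o=ctrl.get_obs();print(o["eef_pos"],o["eef_rot"])
b,_=camera("wrist");c=cal("wrist");a,_=camera("side");s=camera("scene")[0]
cv2.imwrite("pics/g2.png",np.hstack([cv2.resize(a[130:330,260:560],(480,320)),cv2.resize(b[0:400,100:500],(320,320))]))
np.savez("/tmp/w2.npz",im=b,K=c[0],R=c[1],t=c[2])
E
```

```text
[ 0.50385024 -0.20031017  0.12416258] [ 1.54799903e-04  7.64809951e-01  6.44255939e-01 -2.72104330e-05]
```

View pics/g2.png

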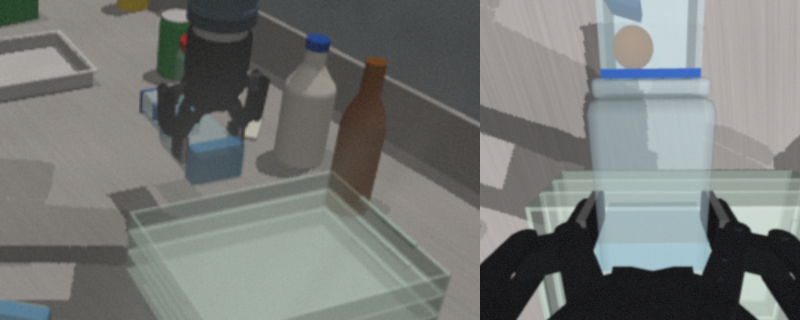

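```bash
python3 - <<'E'
from h import *
z=np.load("/tmp/w2.npz");c=(z["K"],z["R"],z["t"]);im=z["im"]
e=lambda x:(-0.208-(x-.388)*.163/.987)
g=cv2.cvtColor(im,6)
for h in(0,.0,.03,.06,.09):
    p=px("wrist",[.46,e(.46),h],c);q=px("wrist",[.55,e(.55),h],c);print(h,p.round(),q.round())
for col in(190,220,400,410): print(col,[ (r,int(g[r+2,col])-int(g[r-2,col])) for r in range(190,300) if abs(int(g[r+2,col])-int(g[r-2,col]))>18])
E
```

```text
0 [277. 212.] [367. 211.]
0.0 [277. 212.] [367. 211.]
0.03 [273. 224.] [373. 223.]
0.06 [268. 239.] [381. 238.]
0.09 [261. 258.] [390. 257.]
190 [(225, 30), (226, 25), (230, -20), (237, 21), (238, 39), (239, 43), (240, 36), (256, 24), (257, 41), (258, 52), (259, 49), (260, 29), (263, -21), (264, -22), (265, -20), (288, -44), (289, -89), (290, -122), (291, -125), (292, -96), (293, -55), (294, -19)]
220 [(204, 20), (212, 21), (213, 29), (214, 34), (215, 29), (223, 28), (224, 25), (238, 19), (239, 20), (253, -20), (254, -39), (255, -62), (256, -77), (257, -84), (258, -74), (259, -60), (260, -47), (261, -30), (262, -26), (271, 24), (272, 27), (273, 28), (274, 22), (276, -21), (277, -38), (278, -36), (279, -23)]
400 [(209, -24), (210, -31), (211, -20), (213, 19), (214, 28), (215, 19), (222, 21), (223, 26), (237, 20), (238, 19), (245, -32), (246, -75), (247, -117), (248, -123), (249, -106), (250, -54), (252, 20), (253, 32), (254, 37), (255, 33), (256, 26), (257, 20), (283, -37), (284, -57), (285, -55), (286, -40), (287, -20)]
410 [(210, -20), (222, 23), (223, 26), (237, 19), (252, -23), (253, -37), (254, -57), (255, -67), (256, -74), (257, -79), (258, -67), (259, -60), (260, -39), (261, -22), (269, 22), (270, 28), (271, 31), (272, 32), (273, 22), (276, -28), (277, -39), (278, -37), (279, -34)]
```

>>> move_arm(series=[[[0.3, 0, 0, 12, 0], [0.3, 0, 0, 21, 0], [0.3, 1, 0, 25, 0], [0.3, 2, 0, 28, 0], [0.3, 4, 0, 31, 0], [0.3, 6, 0, 34, 0], [0.3, 8, 0, 37, 0], [0.3, 9, 0, 40, 0], [0.3, 10, 0, 42, 0], [0.3, 10, 0, 42, 0]]])

```text
time_s: 8.18
eef_pos: [0.5072, -0.1897, 0.0831]
eef_rot: [0.001, 0.762, 0.647, 0.001]
wrist_force: [-1.7, 8.9, 18.7]
opening: 0.761
grasp_force: 83.1
```

```bash
python3 - <<'E'
from h import *
o=ctrl.get_obs();print(o["eef_pos"],o["eef_rot"],o["wrist_force"],o["torque"])
b,_=camera("wrist");a,_=camera("side")
cv2.imwrite("pics/g3.png",np.hstack([cv2.resize(a[130:330,260:560],(480,320)),cv2.resize(b[0:400,100:500],(320,320))]))
E
```

```text
[ 0.50723318 -0.18969462  0.08312741] [0.0007979  0.76242136 0.64707965 0.00098051] [-1.6532385   8.89982897 18.72277269] [ 0.6546977   0.52602026 -0.07748914]
```

View pics/g3.png

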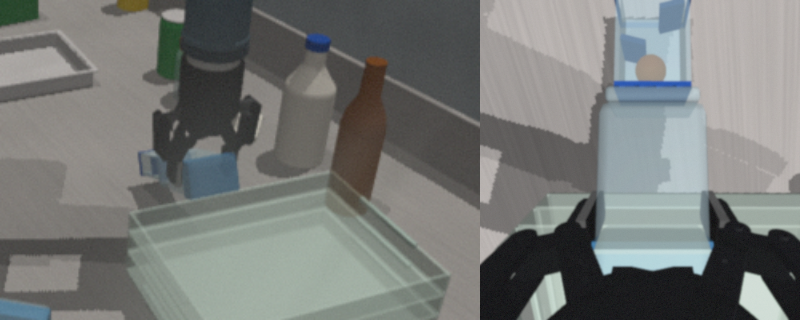

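```bash
cat >> h.py <<'E'
from scipy.spatial.transform import Rotation as Ro
def bott(th,dx=.022,up=.017,pz=None):
    """returns fn: bottle coords -> world, for pitch th deg (neck down), pivot=grasp point; bottle x = -tool x"""
    o=ctrl.get_obs();q=o["eef_rot"];T=Ro.from_quat([q[1],q[2],q[3],q[0]]).as_matrix()
    gp=np.array(o["eef_pos"])-T[:,2]*up
    bx,by,bz=-T[:,0],T[:,1],-T[:,2]
    if pz is None: pz=.011+up
    c,s=np.cos(np.radians(th)),np.sin(np.radians(th))
    X=c*bx+s*bz;Z=-s*bx+c*bz
    sgn=np.dot(np.cross(bz,bx),by)
    return lambda p: gp+(p[0]-dx)*X+p[1]*by*sgn+(p[2]-pz)*Z
E
python3 - <<'E'
from h import *
for th in(0,10,20,25,30,35):
    f=bott(th);r=[px("wrist",f(p)).round() for p in((-.068,-.024,.039),(-.068,.024,.039),(-.132,-.024,.039),(-.132,.024,.039),(.055,-.033,.046),(-.055,-.033,.046))];print(th,*r,f((-.132,0,.007)).round(3))
E
```

```text
0 [255.  68.] [384.  68.] [ 241. -161.] [ 399. -161.] [250. 345.] [228. 105.] [ 0.532 -0.038  0.079]
10 [262.  72.] [375.  71.] [258. -98.] [380. -98.] [247. 348.] [238. 100.] [ 0.531 -0.044  0.053]
20 [268.  80.] [368.  80.] [269. -48.] [367. -48.] [244. 349.] [246. 101.] [ 0.53  -0.054  0.028]
25 [271.  86.] [365.  86.] [273. -27.] [363. -27.] [242. 348.] [249. 104.] [ 0.529 -0.061  0.016]
30 [273.  92.] [363.  92.] [277.  -6.] [359.  -6.] [240. 347.] [253. 107.] [ 0.527 -0.068  0.005]
35 [275.  99.] [360.  99.] [280.  12.] [356.  12.] [239. 344.] [256. 112.] [ 0.526 -0.077 -0.005]
```

>>> move_arm(series=[[[0.3, 1, 0, 2, 0], [0.3, 2, 0, 4, 0], [0.3, 3, 0, 6, 0], [0.3, 3, 0, 6, 0], [0.3, 4, 0, 0, 0], [0.3, 6, 0, -10, 0], [0.3, 10, 0, -24, 0], [0.3, 15, 0, -38, 0], [0.3, 20, 0, -50, 0], [0.3, 23, 0, -56, 0]]])

```text
time_s: 9.12
eef_pos: [0.51, -0.1674, 0.1387]
eef_rot: [0.001, 0.763, 0.647, 0.0]
wrist_force: [-0.3, -0.1, -1.4]
opening: 0.76
grasp_force: 83.9
```

```bash
python3 - <<'E'
from h import *
o=ctrl.get_obs();print(o["eef_pos"],o["eef_rot"],o["wrist_force"],o["q"])
b,_=camera("wrist");a,_=camera("side")
cv2.imwrite("pics/g4.png",np.hstack([cv2.resize(a[130:330,260:560],(480,320)),cv2.resize(b[0:400,100:500],(320,320))]))
# blue line rows
hsv=cv2.cvtColor(b,cv2.COLOR_BGR2HSV);m=((hsv[...,0]>105)&(hsv[...,0]<130)&(hsv[...,1]>150)&(hsv[...,2]>80));m[250:]=0
n,l,st,ce=cv2.connectedComponentsWithStats(m.astype(np.uint8))
print([s.tolist() for s in st[1:] if s[4]>40])
for th in(20,25,30,35,40):
    f=bott(th,dx=.014);r=[px("wrist",f(p)).round() for p in((-.068,-.024,.039),(-.068,.024,.039),(-.132,-.024,.039),(-.055,-.033,.046))];print(th,*r,f((-.132,0,.007)).round(3))
E
```

```text
[ 0.51003318 -0.16744348  0.13869301] [5.83104118e-04 7.62839564e-01 6.46587496e-01 2.63137292e-04] [-0.33830377 -0.06868905 -1.41502379] [-5.38529344e-01  1.99251082e-01  1.78575214e+00  1.32296271e-04
  1.15531571e+00 -3.73991659e-01]
[[273, 12, 86, 7, 403], [271, 111, 89, 5, 315]]
20 [268.  96.] [368.  96.] [269. -33.] [246. 119.] [ 0.532 -0.039  0.086]
25 [271. 101.] [366. 101.] [273. -13.] [249. 120.] [ 0.531 -0.046  0.075]
30 [273. 106.] [363. 106.] [276.   5.] [252. 122.] [ 0.529 -0.053  0.064]
35 [275. 111.] [361. 111.] [279.  22.] [255. 125.] [ 0.528 -0.062  0.054]
40 [277. 117.] [359. 117.] [281.  39.] [257. 129.] [ 0.526 -0.071  0.045]
```

View pics/g4.png

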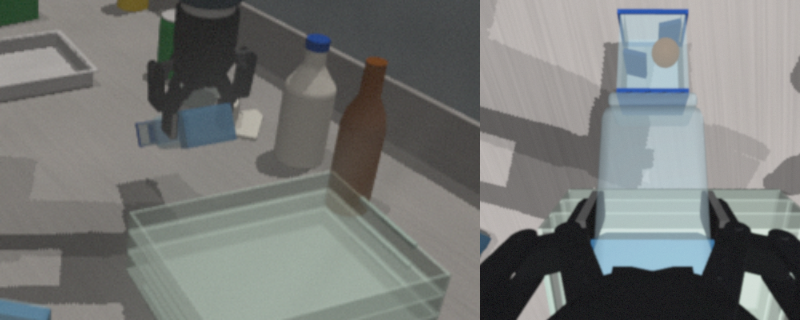

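>>> move_arm(series=[[[0.3, 3, 0, 0, 0], [0.3, 10, 0, 0, 0], [0.3, 22, 0, 0, 0], [0.3, 40, 0, 0, 0], [0.3, 63, 0, 0, 0], [0.3, 90, 0, 0, 0], [0.3, 118, 0, 0, 0], [0.3, 146, 0, 0, 0], [0.3, 174, 0, 0, 0], [0.3, 202, 0, 0, 0]]])

```text
time_s: 10.05
eef_pos: [0.5421, 0.0339, 0.1366]
eef_rot: [-0.001, 0.763, 0.647, -0.0]
wrist_force: [1.6, 0.0, -2.3]
opening: 0.765
grasp_force: 83.9
```

>>> move_arm(series=[[[0.3, 28, -1, 0, 0], [0.3, 55, -2, 0, 0], [0.3, 80, -3, 2, 0], [0.3, 103, -4, 4, 0], [0.3, 123, -5, 6, 0], [0.3, 140, -5, 8, 0], [0.3, 154, -5, 10, 0], [0.3, 165, -5, 12, 0], [0.3, 172, -5, 14, 0], [0.3, 174, -5, 14, 0]]])

```text
time_s: 10.88
eef_pos: [0.5659, 0.205, 0.1225]
eef_rot: [-0.0, 0.763, 0.647, -0.0]
wrist_force: [0.5, -0.9, -2.0]
opening: 0.762
grasp_force: 83.9
```

```bash
cat >> h.py <<'E'
def see(n):
    b,d=camera(n);c=cal(n);hsv=cv2.cvtColor(b,cv2.COLOR_BGR2HSV);out={}
    for nm,m in(("blue",(hsv[...,0]>105)&(hsv[...,0]<130)&(hsv[...,1]>150)&(hsv[...,2]>80)),("orange",(hsv[...,0]>4)&(hsv[...,0]<20)&(hsv[...,1]>60)&(hsv[...,2]>90))):
        k,l,st,ce=cv2.connectedComponentsWithStats(m.astype(np.uint8));out[nm]=[s.tolist() for s in st[1:] if s[4]>25]
    return b,d,c,out
E
python3 - <<'E'
from h import *
b,d,c,out=see("wrist");cv2.imwrite("pics/t1.png",b);np.savez("/tmp/t1.npz",im=b,K=c[0],R=c[1],t=c[2]);print(out)
for nm in("marble","tray_floor"):
  for r in outline_of(nm,"wrist")[:2]: print(nm,round(r["conf"],2),np.round(r["bbox"]))
o=ctrl.get_obs();print(o["time_s"],o["eef_pos"],o["q"][5])
for th in(30,33): 
  f=bott(th,dx=.014)
  for y in(-.01,.01): print(th,y,px("wrist",f((-.085,y,.021))).round(),px("wrist",f((-.11,y,.021))).round(),px("wrist",f((-.14,y,.021))).round())
# tray corners estimate projections
C=np.array([.51,.34]);X=np.array([.985,-.17]);Y=np.array([.17,.985])
for a,bb in((-1,-1),(1,-1),(1,1),(-1,1)):
  print("tray",a,bb,px("wrist",[*(C+a*.105*X+bb*.09*Y),.03]).round())
im=b
s=camera("scene")[0];cv2.imwrite("pics/s1.png",s)
E
```

```text
{'blue': [[273, 12, 86, 6, 347], [272, 111, 88, 5, 298]], 'orange': []}
marble 0.52 [522. 316.  35.  31.]
tray_floor 0.56 [208.  77. 312. 153.]
11.0333 [0.56635388 0.20351356 0.12318823] 0.3135904683552635
30 -0.01 [301.  95.] [302.  59.] [302.  19.]
30 0.01 [334.  95.] [334.  59.] [333.  19.]
33 -0.01 [302. 101.] [302.  67.] [303.  29.]
33 0.01 [334. 101.] [333.  67.] [332.  29.]
tray -1 -1 [ 99. 155.]
tray 1 -1 [348. 157.]
tray 1 1 [ 360. -119.]
tray -1 1 [  35. -121.]
```

```bash
python3 - <<'E'
import cv2,numpy as np
a=cv2.imread("pics/g4.png");print(a[53,665],a[50,660],a[53,640])
g=cv2.imread("pics/t1.png").astype(int)
m=(g[...,2]-g[...,0]>20);m[:,:250]=0;m[:,385:]=0;m[130:]=0
k,l,st,ce=cv2.connectedComponentsWithStats(m.astype(np.uint8));print([(s.tolist(),c.round().tolist()) for s,c in zip(st[1:],ce[1:]) if s[4]>20])
gg=cv2.cvtColor(g.astype(np.uint8),6)
print("col60 edges",[r for r in range(2,398) if abs(int(gg[r+2,230])-int(gg[r-2,230]))>18])
print("row50 edges",[r for r in range(2,638) if abs(int(gg[50,r+2])-int(gg[50,r-2]))>18])
print("row 120",[r for r in range(2,638) if abs(int(gg[120,r+2])-int(gg[120,r-2]))>18])
E
```

```text
[134 149 160] [133 146 159] [165 141 112]
[([317, 49, 30, 30, 656], [332.0, 63.0])]
col60 edges [129, 130, 131, 132, 134, 135, 136, 137, 145, 146, 147, 148, 170, 171, 172, 173, 174, 246, 247, 248, 249, 250, 253, 254, 255, 256, 257, 258, 283, 284, 285, 286, 287]
row50 edges [63, 64, 65, 66, 73, 74, 75, 79, 80, 81, 82, 83, 102, 103, 104, 105, 106, 107, 109, 110, 111, 254, 255, 256, 257, 258, 272, 273, 276, 277, 278, 281, 282, 283, 284, 285, 286, 320, 321, 322, 323, 352, 353, 354, 355, 356, 357, 358, 359, 364, 365, 366, 367]
row 120 [83, 84, 85, 86, 93, 94, 98, 99, 100, 101, 102, 119, 120, 121, 122, 123, 124, 125, 126, 127, 128, 250, 251, 252, 253, 254, 262, 263, 269, 270, 271, 272, 358, 359, 360, 361, 362, 363, 365, 366, 367, 458, 459, 460, 461, 462, 463, 464, 494, 495, 496, 497, 498, 633, 634, 635, 636, 637]
```

>>> move_arm(series=[[[0.3, 0, -2, 3, 0], [0.3, 0, -5, 6, 0], [0.3, 0, -8, 9, 0], [0.3, 0, -10, 11, 0], [0.3, 0, -12, 12, 0], [0.3, 0, -49, 12, 0], [0.3, 0, -88, 12, 0], [0.3, 0, -88, 12, 0], [0.3, 0, -88, 12, 0], [0.3, 0, -88, 12, 0]]])

```text
time_s: 11.92
eef_pos: [0.48, 0.2187, 0.1118]
eef_rot: [0.0, 0.763, 0.647, 0.001]
wrist_force: [1.0, -0.1, -1.9]
opening: 0.761
grasp_force: 83.7
```

```bash
cat >> h.py <<'E'
def mar(tag):
    b,d=camera("wrist");c=cal("wrist");cv2.imwrite(f"pics/{tag}.png",b);g=b.astype(int)
    m=(g[...,2]-g[...,0]>20);m[200:]=0
    k,l,st,ce=cv2.connectedComponentsWithStats(m.astype(np.uint8))
    for s,e in zip(st[1:],ce[1:]):
        if s[4]>60: print("wrist",s.tolist(),e.round(),plane("wrist",*e,.014,c).round(3),b[int(e[1]),int(e[0])])
    for n in("scene","side"):
        im=camera(n)[0];cv2.imwrite(f"pics/{tag}_{n}.png",im);g=im.astype(int)
        lo,hi=((380,155),(475,210)) if n=="scene" else ((225,145),(322,195))
        m=np.zeros(g.shape[:2],np.uint8);m[lo[1]:hi[1],lo[0]:hi[0]]=(g[...,2]-g[...,0]>40)[lo[1]:hi[1],lo[0]:hi[0]]
        k,l,st,ce=cv2.connectedComponentsWithStats(m)
        for s,e in zip(st[1:],ce[1:]):
            if s[4]>6: print(n,s.tolist(),e.round(),plane(n,*e,.014).round(3))
E
python3 -c "
from h import *
mar('k1');print(ctrl.get_obs()['eef_pos'])"
```

```text
wrist [292, 0, 30, 11, 324] [306.   5.] [0.497 0.365 0.014] [ 56 126 217]
scene [428, 178, 7, 7, 41] [431. 181.] [0.497 0.38  0.014]
scene [393, 208, 18, 2, 31] [401. 209.] [0.595 0.216 0.014]
[0.4810494  0.21842419 0.11192358]
```

>>> move_arm(series=[[[0.3, 0, 0, -30, 0], [0.3, 0, 0, -65, 0], [0.3, 0, 0, -90, 0], [0.3, -20, 7, -95, -0.05], [0.3, -52, 17, -95, -0.15], [0.3, -88, 29, -95, -0.25], [0.3, -124, 41, -95, -0.35], [0.3, -160, 53, -95, -0.45], [0.3, -196, 65, -95, -0.55], [0.3, -232, 76, -95, -0.65]]])

```text
time_s: 12.9
eef_pos: [0.5174, -0.0253, 0.2068]
eef_rot: [0.001, 0.515, 0.857, 0.0]
wrist_force: [0.4, -0.4, -1.3]
opening: 0.762
grasp_force: 83.8
```

>>> move_arm(series=[[[0.3, -34, -12, 0, -0.1], [0.3, -69, -25, 0, -0.2], [0.3, -104, -38, 0, -0.3], [0.3, -140, -50, 0, -0.4], [0.3, -176, -63, 0, -0.5], [0.3, -212, -76, 0, -0.6], [0.3, -246, -88, 0, -0.7], [0.3, -276, -99, 0, -0.79], [0.3, -298, -107, 0, -0.87], [0.3, -308, -110, 0, -0.92]]])

```text
time_s: 13.73
eef_pos: [0.5626, -0.3514, 0.206]
eef_rot: [0.0, 0.083, 0.997, -0.001]
wrist_force: [-0.8, 0.7, -1.4]
opening: 0.758
grasp_force: 83.8
```

```bash
python3 - <<'E'
from h import *
mar('k2');o=ctrl.get_obs();print(o["time_s"],o['eef_pos'],o["eef_rot"],o["q"])
b,d,c,out=see("wrist");print(out["blue"])
C=np.array([.512,-.339]);X=np.array([.987,-.163]);Y=np.array([.163,.987])
for a,bb in((-1,-1),(1,-1),(1,1),(-1,1)): print("tier",a,bb,px("wrist",[*(C+a*.144*X+bb*.109*Y),.09]).round())
g=cv2.cvtColor(b,6)
for col in(180,240,430): print(col,[r for r in range(2,398) if abs(int(g[r+2,col])-int(g[r-2,col]))>15])
for r0 in(60,120): print("row",r0,[r for r in range(2,638) if abs(int(g[r0,r+2])-int(g[r0,r-2]))>15])
E
```

```text
scene [446, 176, 7, 8, 46] [449. 180.] [0.515 0.435 0.014]
scene [393, 208, 18, 2, 31] [401. 209.] [0.595 0.216 0.014]
side [261, 157, 7, 8, 40] [264. 160.] [0.52  0.437 0.014]
13.8833 [ 0.56255627 -0.34787293  0.20574149] [-1.78258671e-04  8.45465977e-02  9.96419475e-01  2.66769567e-04] [-7.32981925e-01  3.90685223e-01  1.39643417e+00  2.14975151e-04
  1.35507963e+00 -2.13452903e+00]
[[273, 13, 86, 5, 262], [84, 84, 82, 202, 873], [273, 112, 86, 3, 224], [0, 125, 101, 209, 2513], [7, 355, 64, 16, 424]]
tier -1 -1 [167. -59.]
tier 1 -1 [212. 275.]
tier 1 1 [418. 274.]
tier -1 1 [459. -60.]
180 [290, 291, 292, 293, 294, 295, 296, 310, 312, 313, 343, 344, 345, 346, 347, 348, 349, 353, 354, 355, 356, 357]
240 [234, 235, 236, 237, 238, 239, 240, 241, 242, 256, 257, 258, 259, 260, 261, 290, 296, 297, 298, 299, 300, 301, 306, 307, 308, 309, 310, 311, 312, 313, 314, 348]
430 [135, 140, 141, 142, 146, 147, 239, 245, 246, 247, 248, 249, 259, 260, 261, 262, 263, 264, 278, 279, 280, 308, 360, 361, 362, 363, 364, 365, 372, 373, 374, 375, 382, 383, 384, 385, 386, 387]
row 60 [3, 4, 5, 79, 80, 81, 82, 83, 84, 183, 184, 185, 187, 188, 189, 190, 191, 192, 194, 195, 196, 197, 198, 199, 200, 202, 203, 204, 207, 208, 209, 210, 219, 277, 278, 279, 280, 281, 283, 284, 285, 286, 287, 288, 320, 321, 322, 323, 324, 325, 335, 336, 337, 338, 339, 340, 341, 342, 343, 344, 345, 411, 419, 420, 421, 422, 423, 425, 426, 427, 429, 430, 431, 432, 433, 434, 435, 437, 438, 439, 440, 441, 442, 443, 444, 445, 446, 447, 464, 465, 466]
row 120 [98, 99, 104, 105, 106, 107, 108, 109, 191, 192, 193, 195, 196, 197, 198, 199, 201, 202, 203, 204, 205, 206, 209, 210, 211, 213, 214, 215, 216, 223, 224, 268, 269, 270, 271, 272, 273, 358, 359, 360, 361, 362, 363, 405, 406, 413, 414, 415, 416, 417, 419, 420, 421, 423, 424, 425, 426, 427, 428, 430, 431, 432, 433, 434, 435, 436, 437, 438, 439]
```

>>> move_arm(series=[[[0.3, 0, 0, 30, 0], [0.3, 0, 0, 55, 0], [0.3, 0, 0, 65, 0], [0.3, 0, 0, 74, 0], [0.3, 0, 0, 83, 0], [0.3, 0, 0, 92, 0], [0.3, 0, 0, 101, 0], [0.3, 0, 0, 110, 0], [0.3, 0, 0, 118, 0], [0.3, 0, 0, 124, 0]]])

```text
time_s: 14.77
eef_pos: [0.5657, -0.3475, 0.0857]
eef_rot: [0.003, 0.083, 0.997, -0.002]
wrist_force: [5.0, -0.5, 5.0]
opening: 0.765
grasp_force: 81.7
```

>>> move_arm(series=[[[0.3, 0, 0, 2, 0], [0.3, 0, 0, 4, 0], [0.3, 0, 0, 5, 0], [0.3, 0, 0, 6, 0], [0.3, 0, 0, 6, 0], [0.3, 0, 0, 6, 0], [0.3, 0, 0, 6, 0], [0.3, 0, 0, 6, 0], [0.3, 0, 0, 6, 0], [0.3, 0, 0, 6, 0]]])

```text
time_s: 15.6
eef_pos: [0.5646, -0.3472, 0.0789]
eef_rot: [0.002, 0.083, 0.997, -0.001]
wrist_force: [4.4, -1.2, 5.8]
opening: 0.767
grasp_force: 81.4
```

```bash
python3 - <<'E'
from h import *
o=ctrl.get_obs();print(o["time_s"],o['eef_pos'],o["wrist_force"],o["torque"])
b,d,c,out=see("wrist");print(out["blue"]);cv2.imwrite("pics/p1.png",b)
for th in(0,3,6,10):
    f=bott(th,dx=.014);print(th,px("wrist",f((-.068,-.024,.039))).round(),px("wrist",f((-.068,.024,.039))).round())
E
```

```text
15.6 [ 0.5646289  -0.34720636  0.07886527] [ 4.35447105 -1.16538203  5.82722589] [ 0.06969766  0.14280065 -0.05805331]
[[257, 89, 98, 8, 536], [352, 90, 17, 7, 50], [0, 171, 88, 170, 709]]
0 [253.  96.] [378.  95.]
3 [255.  95.] [376.  95.]
6 [257.  94.] [374.  94.]
10 [260.  95.] [371.  95.]
```

>>> move_arm(series=[[[0.3, 0, 0, 1, 0], [0.3, 0, 0, 2, 0], [0.3, 0, 0, 3, 0], [0.3, 0, 0, 4, 0], [0.3, 0, 0, 4, 0], [0.3, 0, 0, 5, 0], [0.3, 0, 0, 5, 0], [0.3, 0, 0, 5, 0], [0.3, 0, 0, 5, 0], [0.3, 0, 0, 5, 0]]])

```text
time_s: 16.48
eef_pos: [0.5651, -0.3474, 0.0754]
eef_rot: [0.002, 0.083, 0.997, -0.001]
wrist_force: [2.8, 2.2, 14.6]
opening: 0.76
grasp_force: 82.8
```

```bash
python3 - <<'E'
from h import *
o=ctrl.get_obs();print(o["time_s"],o['eef_pos'],o["wrist_force"],o["torque"])
b,d,c,out=see("wrist");print(out["blue"])
E
```

```text
16.4833 [ 0.56512867 -0.3474194   0.07544371] [ 2.83672629  2.20154205 14.60172394] [ 0.57791562  0.52552292 -0.10480324]
[[256, 89, 51, 8, 332], [307, 89, 12, 8, 42], [319, 89, 32, 8, 105], [0, 181, 86, 163, 667]]
```

>>> move_arm(series=[[[0.85, 0, 0, 0, 0], [1, 0, 0, 0, 0], [1, 0, 0, 0, 0], [1, 0, 0, 0, 0], [1, 0, 0, 0, 0], [1, 0, 0, 0, 0], [1, 0, 0, 0, 0], [1, 0, 0, -5, 0], [1, 0, 0, -15, 0], [1, 0, 0, -30, 0]]])

```text
time_s: 17.37
eef_pos: [0.562, -0.346, 0.1008]
eef_rot: [-0.001, 0.083, 0.997, 0.001]
wrist_force: [0.1, 0.8, -0.8]
opening: 0.998
grasp_force: 0.0
```

>>> move_arm(series=[[[1, 0, 0, -20, 0], [1, 0, 0, -50, 0], [1, 0, 0, -90, 0], [1, 0, 0, -130, 0], [1, 0, 0, -170, 0], [1, 20, 0, -200, 0], [1, 40, 0, -220, 0], [1, 60, 0, -230, 0], [1, 60, 0, -230, 0], [1, 60, 0, -230, 0]]])

```text
time_s: 18.2
eef_pos: [0.5034, -0.337, 0.3336]
eef_rot: [0.001, 0.083, 0.997, -0.001]
wrist_force: [0.1, 0.7, 0.6]
opening: 1.0
grasp_force: 0.0
```

```bash
python3 - <<'E'
from h import *
mar('f');o=ctrl.get_obs();print(o["time_s"],o['eef_pos'],o["wrist_force"],o["opening"])
b,d=camera("wrist");c=cal("wrist");s=camera("side")[0];sc=camera("scene")[0]
for r in outline_of("bottle","wrist")[:2]:
    vv,uu=np.nonzero(r["region"]&(d>0));P=np.array([w("wrist",a,e,d[e,a],c) for a,e in zip(uu[::7],vv[::7])]);print(r["conf"],np.percentile(P[:,2],[5,50,95]).round(3),P.min(0).round(3),P.max(0).round(3))
cv2.imwrite("pics/final.png",np.vstack([np.hstack([cv2.resize(s[120:380,180:560],(400,274)),cv2.resize(sc[120:320,150:490],(400,274))]),cv2.resize(b[:200],(800,250))]))
E
```

```text
wrist [0, 29, 51, 124, 3255] [ 17. 107.] [ 0.354 -0.785  0.014] [ 86 114 139]
wrist [0, 160, 12, 37, 259] [  4. 182.] [ 0.463 -0.866  0.014] [33 48 60]
scene [446, 176, 7, 8, 45] [449. 180.] [0.515 0.435 0.014]
scene [393, 208, 18, 2, 31] [401. 209.] [0.595 0.216 0.014]
side [261, 157, 7, 8, 40] [264. 160.] [0.52  0.437 0.014]
18.35 [ 0.50375951 -0.33653073  0.33043653] [-0.60881575 -0.18202598 -1.31479806] 0.9970687449355959
0.58 [0.101 0.108 0.11 ] [ 0.419 -0.391  0.062] [ 0.614 -0.301  0.112]
```

View pics/final.png

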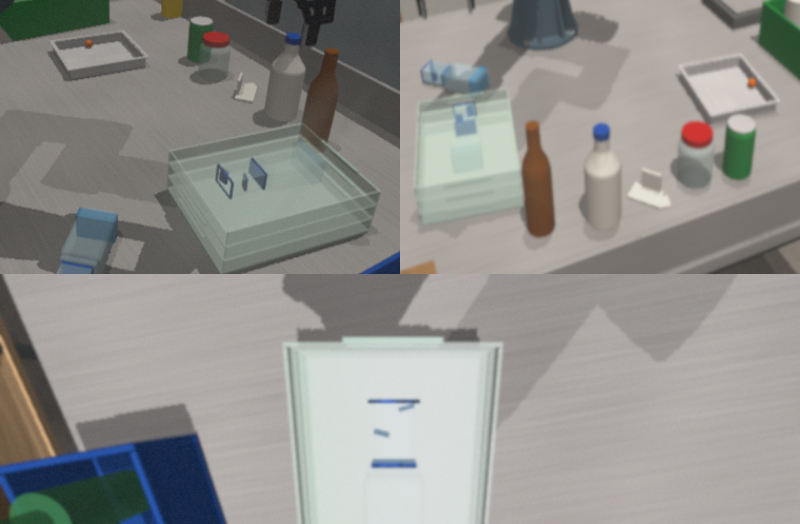

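The final picture shows the marble at rest in the tray. The bottle lies flat inside the top tier: its top is at 0.11 m, which is 64 + 46 mm. The bystanders are in place and the gripper is clear.

```bash
python3 -c "
from h import *
print(order.hand_in())"
```

```text
the job is handed in; nothing more can be done
None
```

The job is handed in: the marble lies in the aluminium tray, the empty bottle lies on its broad face in the top tier, and the bystanders were left alone; because the arm could not roll the bottle, I tipped its neck down against the stack wall and used a quick sideways sweep and stop over the tray to free the marble, and it had already slipped past the first dent near the stack, before the tray.

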